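# Lay out the clamps around a blank on the router bed

## Robot

A 6-joint arm with a two-finger parallel gripper is mounted at the origin on the work surface. World frame = base frame: x ahead of the robot, y to its left, z up, the work surface at z = 0. Lengths are in m, angles in rad, forces in N, time in s.
With the tool pointing down it reaches from about 0.325 to 0.75 m from the base axis. Payload 7.6 kg.
Tool frame: the origin (TCP) lies midway between the tips of the shut fingers; the grasp point (between the pads) lies manip.grip_depth behind it (manip.grip_depth is the distance from the TCP to the grasp point, in m); z points along the fingers, y is the line along which they close (so a half turn about z gives the same grasp; the last joint's range is limited). The gripper opens to 85 mm and grips with 20 to 120 N. Pads are 22 mm wide; open, the fingers measure 114 mm over their backs; the gripper's body (76 mm by 85 mm) begins 54 mm behind the grasp point. The pads swing forward as they close: fully open they stand 13 mm farther back than shut.
Start: joints at [1.244, 0.052, 1.401, -0, 1.689, -0.07], TCP at [0.133, 0.508, 0.231] pointing down, gripper open.
Joint ranges: [-2.9, 2.9], [-0.91, 2.17], [0.12, 2.37], [-1.06, 4.2], [0.26, 2.73], [-2.93, 2.93]. Speed limits (rad/s): [2.57, 2.57, 3.01, 3.14, 3.14, 3.14].

## Interface

Orientations are given as a unit quaternion [w, x, y, z].
In Python, from plant import manip, cams gives the robot as it stands.
- The arm moves only by the shell command python3 -m jog 'ROWS' [FORCE]. ROWS is JSON, a list of rows, each a list of 3 entries, a list of its own where there are three numbers: the shift along the tool's x, y, z in mm, then the turn, a rotation vector about the tool's x, y, z in rad, then the opening, from 0 (shut) to 1 (fully open). In form: [[[tx, ty, tz], [wx, wy, wz], grip], ...]. A call has 1 to 20 rows; each row is the pose to reach, as a shift and turn from the pose commanded when the call began, along the tool's axes at that moment; what a row does not reach only later rows make up. A row lasts 1/12 s, in which the tool goes at most 41.7 mm and 7.16 degrees, less where a joint would pass 70% of its speed; a pose out of reach is approached as far as the arm can. A call with a gripper value outside its range is refused whole. The fingers move at their own pace and stop on an object; FORCE is the grip in N (left out, the last holds). Time passes only in rows, so rows that repeat a pose let the fingers close. It gives the time, the measured TCP pose, the force, the opening and the grip force at its end, in the units of the state.
- manip.sense(): the state, without advancing time (a new reading comes with each control period).
- cams.camera(name): name is "side" or "top" or "wrist"; returns (picture, depth): 384x512x3 uint8, blue, green, red; 384x512 float32, m along the optical axis (not along the pixel's ray), 0 where there is no reading.
- cams.get_calibration(name): a dict with "mtx" (3x3 intrinsics, pixels), "dist_coeffs" ([k1, k2, p1, p2, k3] as OpenCV has them; the pictures are not rectified), "origin" and "rotation" of the camera in the world. Camera axes: x right, y down, z forward; pixel columns grow to the right and rows downward; lengths in m; the calibration is good to about 2 mm. A picture is of the moment at which its call begins: read the wrist's pose just before it. get_calibration takes no time and is no camera call; for the wrist camera it gives the pose at the moment of the call.
- manip.sign_off(): hands the job in; it is judged then, once.
Trained networks look in the newest picture that a camera, given by its name, has taken for a name from the list of things; names that differ only in an ending like _2 or _b are one class to them, and where a whole thing is asked for, a point or a joint stands for the part that bears it (a point fixed in the world has none). Each returns a list of dicts, best first, with "conf" (0 to 1); they miss things now and then, are a little off and sometimes report something else, mostly with a low value. They report only what shows in the picture. A call takes as long as a camera call. They do not tell look-alikes from the thing itself.
- cams.find_in(camera, query): "location" ([row, column] in pixels, amid what is visible of it).
- cams.cut_out(camera, query): "region" (384x512 bool, what is visible of it) and "location" ([row, column] in pixels, amid what is visible of it).
The state is a dict: "time": time; "qpos": joint angles; "dq": joint speeds; "tau": joint torques, N m; "tool_pos": TCP position; "ee_rot": TCP orientation; "force": force on the tool from outside, world axes, zero at the start; "ft_torque": the same for the moment, N m; "gripper_width": finger opening in m; "gripper_force": force on a finger pad.
Only numpy, scipy, OpenCV 4.12 (cv2) and the standard library are available. Lean on these libraries where they do the work, as an engineer would, in place of code of your own. Each camera call takes 0.05 s, during which the arm holds its last target. There are 200 camera calls.

## Task

Lay out the clamping for the wooden blank that is pinned to the router bed: set the black block flat on the bed just beyond the blank's red-striped end and the blue block just beyond its plain end, each squared up on the blank's long centre line with a gap of about 10 mm. Then lay the yellow strap lengthwise along that centre line as a bridge, one half on the black block and the other on the blank, lay the green strap likewise over the blue block and the blank, and stand the brass tool setter upright on the middle of the blank, between the straps. Let go of everything, and leave the low grey block, the wrench, the brush and the jar where they are.

Things in the scene. Friction and masses are not known exactly. Their poses are not given: they have to be found in the camera images.
- blank: wooden blank, fixed to the bed, a slab 140 mm long (its x), 90 mm wide (its y) and 25 mm high, with a red stripe 22 mm wide across the top at one end (that end face is red as well). Origin at the centre of its underside; x points along the long centre line to the red-striped end, z up. It can be turned any way round.
- black_block: square steel clamp support block, painted black, 40 x 40 mm and 25 mm high (exactly as high as the wooden blank), flat on top; about 0.3 kg, loose. Origin at the centre of its underside, x and y along its sides, z up.
- blue_block: square steel clamp support block, painted blue, 40 x 40 mm and 25 mm high (exactly as high as the wooden blank), flat on top; about 0.3 kg, loose. Origin at the centre of its underside, x and y along its sides, z up.
- yellow_strap: straight steel clamp strap, painted yellow, a flat bar 80 mm long (its x), 26 mm wide (its y) and 14 mm thick, both ends alike, with a dark slot drawn along its top (not open); about 0.2 kg, loose, lies flat at the start. Origin at the centre of its underside, z up.
- green_strap: straight steel clamp strap, painted green, a flat bar 80 mm long (its x), 26 mm wide (its y) and 14 mm thick, both ends alike, with a dark slot drawn along its top (not open); about 0.2 kg, loose, lies flat at the start. Origin at the centre of its underside, z up.
- setter: brass tool setter, a round puck of 40 mm diameter and 26 mm height with a rigid black button (22 mm across, 4 mm high) on top, 30 mm high in all; about 0.2 kg, loose, stands upright. Origin at the centre of its underside, z up.
- grey_block: low block painted grey, 40 x 40 mm and only 12 mm high, loose, lies among the task's things; not needed, leave it alone. Origin at the centre of its underside.
- wrench: steel wrench lying flat, 160 mm long (its x), at the far left of the working area; leave it alone. Origin near its middle, on the bed.
- brush: wooden hand brush lying flat on its bristles, about 220 mm long (its x), 50 mm wide, 40 mm high, at the far right; leave it alone. Origin at the middle of its length, on the bed.
- jar: small amber jar with a black cap, 44 mm diameter, 60 mm high, standing on the right; leave it alone. Origin at the centre of its underside.
There are look-alikes about, which are no part of the job. What is shaped like the yellow_strap but pink is not meant.

How it is judged:
At the end, for the whole second after the job is handed in: Along the blank from its centre: blocks at 88-114 mm, straps at 60-90 mm, setter within 13 mm; black and yellow at the red end. Sideways within 13 mm, square within 0.2 rad, level within 0.1 rad, heights within 4 mm; straps bear (over 0.1 N) on blank and block; all under 0.02 m/s (x of black_block in the frame of blank between 0.088 and 0.114 m and y of black_block in the frame of blank between -0.013 and 0.013 m and height (world z) of black_block between -0.004 and 0.004 m and linear speed of each of black_block, blue_block, yellow_strap, green_strap, setter below 0.02 m/s and angle between each of black_block, blue_block, yellow_strap, green_strap, setter's own z axis and vertical below 0.1 rad and (angle between the x axis of black_block and the x axis of blank, either way round below 0.2 rad or angle between the x axis of black_block and the y axis of blank, either way round below 0.2 rad) and x of blue_block in the frame of blank between -0.114 and -0.088 m and y of blue_block in the frame of blank between -0.013 and 0.013 m and height (world z) of blue_block between -0.004 and 0.004 m and (angle between the x axis of blue_block and the x axis of blank, either way round below 0.2 rad or angle between the x axis of blue_block and the y axis of blank, either way round below 0.2 rad) and x of yellow_strap in the frame of blank between 0.06 and 0.09 m and y of yellow_strap in the frame of blank between -0.013 and 0.013 m and height (world z) of yellow_strap between 0.021 and 0.029 m and angle between the x axis of each of yellow_strap, green_strap and the x axis of blank, either way round below 0.2 rad and contact force between each of yellow_strap, green_strap and blank above 0.1 N and contact force between yellow_strap and black_block above 0.1 N and x of green_strap in the frame of blank between -0.09 and -0.06 m and y of green_strap in the frame of blank between -0.013 and 0.013 m and height (world z) of green_strap between 0.021 and 0.029 m and contact force between green_strap and blue_block above 0.1 N and horizontal distance between setter and blank below 0.013 m and height (world z) of setter between 0.021 and 0.029 m); the robot touches nothing.
It fails at once if the low grey block is moved by more than 30 mm (distance of grey_block from where it was at the start of the episode above 0.03 m).
It fails at once if the wrench is moved by more than 30 mm (distance of wrench from where it was at the start of the episode above 0.03 m).
It fails at once if the brush is moved by more than 30 mm (distance of brush from where it was at the start of the episode above 0.03 m).
It fails at once if the jar is moved by more than 30 mm (distance of jar from where it was at the start of the episode above 0.03 m).
It also fails if it takes over 109 s, if anything falls off the work surface, if the arm or the gripper's body presses on something with over 40 N, if the wrist force passes 120 N, or if a joint passes its speed limit or range.

## Working session

There is one attempt and no reset: what is moved stays moved. The work goes in short steps, Python scripts to look and compute and a shell command to move; the robot and the scene stay as the last step left them, time stands still between calls to the robot, and variables do not carry over. Pictures are saved under pics/ and viewed, at most 14 in all, crops included, and the job is handed in when it is done.

```bash
ls; mkdir -p pics; python3 - <<'E'
from plant import manip,cams
import cv2
print(manip.sense(), manip.grip_depth)
for n in ("top","side"):
    p,d=cams.camera(n); cv2.imwrite(f"pics/{n}0.png",p)
    c=cams.get_calibration(n); print(n,c)
E
```

```text
pics
{'time': 0.0, 'qpos': array([ 1.24370750e+00,  5.28421258e-02,  1.40177042e+00, -1.36362492e-05,
        1.68859580e+00, -7.03194765e-02]), 'dq': array([ 1.63895533e-03, -2.32037060e-04, -2.51178702e-04, -1.16516429e-03,
       -1.15820168e-03,  1.70956536e-05]), 'tau': array([-1.23447712e-04, -3.81659389e+01, -3.60196388e+01, -6.44349086e-06,
        6.09049122e-03,  5.22311154e-06]), 'tool_pos': array([0.13321769, 0.50749212, 0.23044656]), 'ee_rot': array([-1.52829769e-04,  1.28033029e-01,  9.91769575e-01, -7.93286532e-04]), 'force': array([-0.20397941, -0.77863469, -0.06425164]), 'ft_torque': array([-0.00670491,  0.00960238, -0.04758759]), 'gripper_force': 0.0, 'gripper_width': 0.08540952715549616} 0.0187
top {'mtx': array([[351.68738331,   0.        , 254.43087634],
       [  0.        , 351.68738331, 190.76185273],
       [  0.        ,   0.        ,   1.        ]]), 'dist_coeffs': array([-0.00798958,  0.        ,  0.        ,  0.        ,  0.        ]), 'origin': array([0.48690896, 0.05155384, 1.03977386]), 'rotation': array([ 0.01235638, -0.69874441,  0.71469036, -0.02865769])}
side {'mtx': array([[453.11975046,   0.        , 262.43685883],
       [  0.        , 453.11975046, 182.77588373],
       [  0.        ,   0.        ,   1.        ]]), 'dist_coeffs': array([0.03796053, 0.        , 0.        , 0.        , 0.        ]), 'origin': array([0.39649715, 1.23510935, 1.14036032]), 'rotation': array([ 0.02923342, -0.04788469,  0.91702897, -0.39485483])}
```

View pics/top0.png

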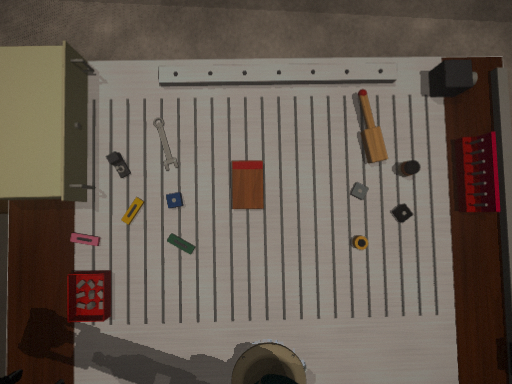

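View pics/side0.png

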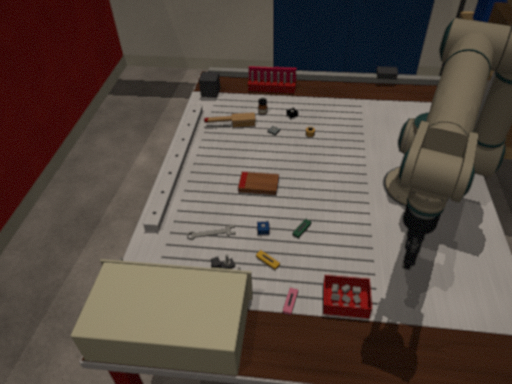

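```bash
cat > h.py <<'E'
from plant import manip,cams
import cv2,numpy as np
from scipy.spatial.transform import Rotation as R
def rot(q): return R.from_quat(np.array(q)[[1,2,3,0]])
def shot(n):
    c=cams.get_calibration(n); p,d=cams.camera(n)
    h,w=d.shape; v,u=np.mgrid[:h,:w]
    uv=np.stack([u,v],-1).reshape(-1,1,2).astype(float)
    k=cv2.undistortPoints(uv,c["mtx"],c["dist_coeffs"]).reshape(h,w,2)
    ray=np.dstack([k,np.ones((h,w))])@rot(c["rotation"]).as_matrix().T
    return p,d,ray,np.array(c["origin"])
def onplane(ray,o,z):   # world xy where each pixel's ray meets height z
    return o+ray*((z-o[2])/ray[...,2])[...,None]
HT=dict(blank=.025,black_block=.025,blue_block=.025,yellow_strap=.014,green_strap=.014,setter=.03,grey_block=.012,wrench=.01,brush=.04,jar=.06)
def rect(region,P):
    xy=P[region][:,:2]; (c,s,a)=cv2.minAreaRect((xy*1000).astype(np.float32))
    if s[0]<s[1]: s=s[::-1]; a+=90
    return np.round(c,1),np.round(s,1),round((a+90)%180-90,1)
E
python3 - <<'E'
from h import *
for n in ("top","side"):
    p,d,ray,o=shot(n); W=o+ray*d[...,None]
    for q in HT:
        for r in cams.cut_out(n,q)[:3]:
            m=r["region"]; 
            if m.sum()<5: continue
            z=W[m][:,2]; print(n,q,round(r["conf"],2),np.round(r["location"]),rect(m,onplane(ray,o,HT[q])),"z",np.round(np.percentile(z,[5,50,95]),3))
    if n=="top":
        a=cv2.resize(p[130:260,330:430],None,fx=4,fy=4,interpolation=cv2.INTER_CUBIC);b=cv2.resize(p[130:260,70:170+20],None,fx=3.25,fy=4,interpolation=cv2.INTER_CUBIC)
        cv2.imwrite("pics/crop1.png",np.hstack([b,a]))
E
```

```text
top blank 0.65 [181. 242.] (array([567.4,  47. ]), array([142.3,  90. ]), -1.3) z [0.023 0.027 0.03 ]
top blank 0.58 [137. 371.] (array([ 733.5, -314.3]), array([216.6,  63.1]), 11.5) z [0.013 0.041 0.045]
top black_block 0.79 [208. 401.] (array([ 473.3, -401. ]), array([43.6, 40.1]), -58.3) z [0.016 0.027 0.03 ]
top blue_block 0.48 [200. 174.] (array([523.7, 258.6]), array([44.5, 44.1]), 8.3) z [0.003 0.026 0.03 ]
top yellow_strap 0.6 [237.  89.] (array([420. , 518.7]), array([80.1, 28.3]), 76.2) z [0.011 0.015 0.018]
top yellow_strap 0.55 [209. 134.] (array([498. , 382.9]), array([78.5, 31.9]), -35.5) z [0.002 0.015 0.018]
top green_strap 0.75 [246. 180.] (array([400.2, 244.8]), array([77.1, 27.2]), 59.1) z [0.012 0.015 0.018]
top setter 0.62 [242. 360.] (array([ 391.2, -271. ]), array([43.5, 40.1]), 87.8) z [0.004 0.028 0.033]
top grey_block 0.72 [191. 360.] (array([ 540.1, -281.8]), array([42.7, 42.3]), -27.9) z [0.007 0.014 0.017]
top wrench 0.59 [142. 165.] (array([694. , 290.7]), array([149. ,  34.2]), 16.8) z [0.002 0.009 0.012]
top brush 0.61 [137. 374.] (array([ 728.8, -311
[... 750 characters left out ...]
8.6]), array([81.3, 31.3]), -34.0) z [0.005 0.013 0.017]
side green_strap 0.7 [229. 299.] (array([394.3, 251.3]), array([83.1, 27.9]), 57.0) z [0.004 0.012 0.016]
side green_strap 0.58 [119. 238.] (array([ 727.8, -320. ]), array([217.4, 101.6]), 12.2) z [0.003 0.035 0.043]
side setter 0.64 [134. 312.] (array([ 388.6, -253.2]), array([67.5, 36.1]), -88.3) z [0.003 0.023 0.031]
side grey_block 0.51 [132. 272.] (array([ 536.1, -272.3]), array([47.6, 45.3]), 55.9) z [0.002 0.009 0.015]
side wrench 0.62 [229. 218.] (array([689.7, 292.8]), array([147.7,  40.1]), 13.4) z [-0.003  0.006  0.01 ]
side brush 0.69 [118. 237.] (array([ 722.8, -289.9]), array([213.1, 106.3]), 5.1) z [-0.001  0.035  0.043]
```

View pics/crop1.png

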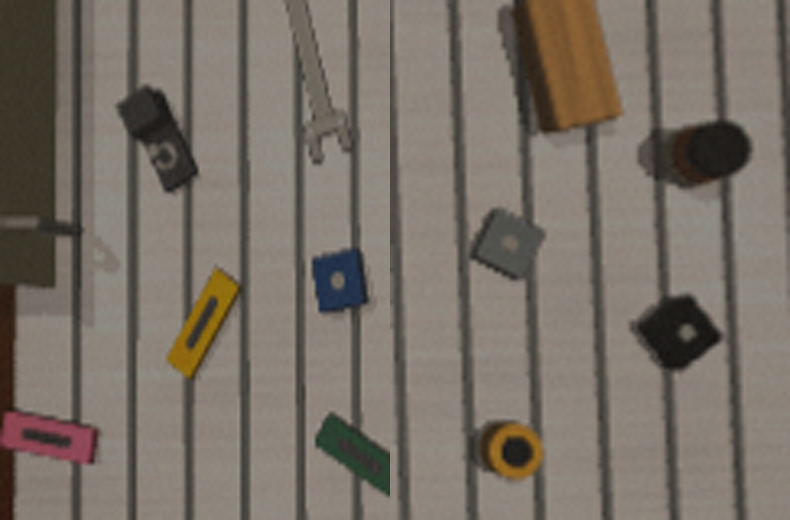

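```bash
cat >> h.py <<'E'
def plan(x,y,z,yaw):
    """rows needed to bring TCP to x,y,z (mm), tool down, tool y along yaw (deg, mod 180)"""
    s=manip.sense(); A=rot(s["ee_rot"]); cy=np.degrees(np.arctan2(*A.as_matrix()[[1,0],1]))
    j1=np.degrees(np.arctan2(y,x)); 
    yaw=min((yaw+k*180 for k in(-2,-1,0,1,2)),key=lambda a:(abs(j1-a)>160,abs(a-cy)))
    c,q=np.cos(np.radians(yaw)),np.sin(np.radians(yaw))
    B=R.from_matrix(np.array([[-q,c,0],[c,q,0],[0,0,-1.]]).T) if 0 else R.from_matrix(np.column_stack([[q,-c,0],[c,q,0],[0,0,-1]]))
    t=A.inv().apply(np.array([x,y,z])-1000*s["tool_pos"]); w=(A.inv()*B).as_rotvec()
    print("t",round(s["time"],2),"PLAN",np.round(t,1).tolist(),np.round(w,3).tolist(),"rows>=",int(max(np.linalg.norm(t)/41.7,np.degrees(np.linalg.norm(w))/7.16))+1,"j6->",round(j1-yaw))
E
python3 -c "
from h import *
plan(500,46,250,88.7)"
```

```text
Traceback (most recent call last):
  File "h.py", line 25, in plan
    B=R.from_matrix(np.array([[-q,c,0],[c,q,0],[0,0,-1.]]).T) if 0 else R.from_matrix(np.column_stack([[q,-c,0],[c,q,0],[0,0,-1]]))
                                                                        ~~~~~~~~~~~~~^^^^^^^^^^^^^^^^^^^^^^^^^^^^^^^^^^^^^^^^^^^^^^
  File "scipy/spatial/transform/_rotation.pyx", line 1143, in scipy.spatial.transform._rotation.Rotation.from_matrix
ValueError: Non-positive determinant (left-handed or null coordinate frame) in rotation matrix 0: [[ 0.99974261  0.02268733  0.        ]
 [-0.02268733  0.99974261  0.        ]
 [ 0.          0.         -1.        ]].
```

```bash
sed -i 's/^    B=.*/    B=R.from_matrix(np.column_stack([[-q,c,0],[c,q,0],[0,0,-1]]))/' h.py
python3 -c "
from h import *
plan(500,46,250,88.7)"
```

```text
t 1.2 PLAN [-472.0, -353.5, -18.7] [0.0, 0.0, -0.234] rows>= 15 j6-> -83
```

```bash
python3 -m jog '[[[-472,-353.5,-18.7],[0,0,-0.234],1],[[-472,-353.5,-18.7],[0,0,-0.234],1],[[-472,-353.5,-18.7],[0,0,-0.234],1],[[-472,-353.5,-18.7],[0,0,-0.234],1],[[-472,-353.5,-18.7],[0,0,-0.234],1],[[-472,-353.5,-18.7],[0,0,-0.234],1],[[-472,-353.5,-18.7],[0,0,-0.234],1],[[-472,-353.5,-18.7],[0,0,-0.234],1],[[-472,-353.5,-18.7],[0,0,-0.234],1],[[-472,-353.5,-18.7],[0,0,-0.234],1],[[-472,-353.5,-18.7],[0,0,-0.234],1],[[-472,-353.5,-18.7],[0,0,-0.234],1],[[-472,-353.5,-18.7],[0,0,-0.234],1],[[-472,-353.5,-18.7],[0,0,-0.234],1],[[-472,-353.5,-18.7],[0,0,-0.234],1],[[-472,-353.5,-18.7],[0,0,-0.234],1],[[-472,-353.5,-18.7],[0,0,-0.234],1],[[-472,-353.5,-18.7],[0,0,-0.234],1]]'
cat >> h.py <<'E'
def look(q,save=None,n="wrist"):
    p,d,ray,o=shot(n); W=o+ray*d[...,None]
    if save: cv2.imwrite(save,p)
    for r in cams.cut_out(n,q)[:3]:
        m=r["region"]&(abs(W[...,2]-HT[q])<.006)&(d>0)
        if m.sum()>9: print(q,round(r["conf"],2),np.round(r["location"]),m.sum(),rect(m,onplane(ray,o,HT[q])),"z",np.round(np.median(W[m][:,2]),4))
E
python3 -c "
from h import *
look('blank','pics/w1.png')
plan(524,259,200,98)"
```

```text
time: 2.7
tool_pos: [0.4995, 0.0471, 0.2501]
ee_rot: [-0.0, 0.011, 1.0, 0.0]
force: [-0.4, 0.1, -0.4]
gripper_width: 0.0856
gripper_force: 0.0
blank 0.6 [202. 253.] 8443 (array([562.8,  48.8]), array([141.2,  89.7]), -0.6) z 0.0258
t 2.8 PLAN [-20.1, 212.1, 50.3] [0.0, 0.0, -0.16] rows>= 6 j6-> -72
```

View pics/w1.png

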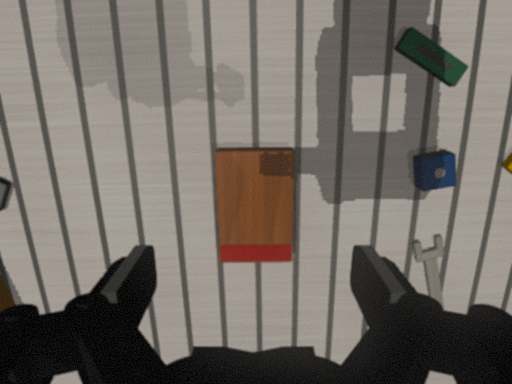

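```bash
python3 -c "
from h import *
c=cams.get_calibration('wrist');print(c['origin'],rot(c['rotation']).as_matrix()[:,2]);look('blue_block');plan(524,259,200,98)"
```

```text
[0.42510257 0.04905243 0.39359139] [ 0.29054105 -0.00571503 -0.95684546]
blue_block 0.76 [170. 430.] 1217 (array([522.1, 259.2]), array([42.3, 42.1]), 8.7) z 0.0256
t 2.9 PLAN [-19.9, 212.4, 50.4] [0.0, 0.001, -0.161] rows>= 6 j6-> -72
```

```bash
python3 -c "
from h import *
plan(522.3,259.2,90,98.7)
plan(522.3,259.2,3,98.7)"
```

```text
t 2.9 PLAN [-18.1, 212.5, 160.4] [0.0, 0.001, -0.173] rows>= 7 j6-> -72
t 2.9 PLAN [-18.1, 212.5, 247.4] [0.0, 0.001, -0.173] rows>= 8 j6-> -72
```

```bash
python3 -m jog '[[[-18,212.5,160],[0,0,-0.173],1],[[-18,212.5,160],[0,0,-0.173],1],[[-18,212.5,160],[0,0,-0.173],1],[[-18,212.5,160],[0,0,-0.173],1],[[-18,212.5,160],[0,0,-0.173],1],[[-18,212.5,160],[0,0,-0.173],1],[[-18,212.5,160],[0,0,-0.173],1],[[-18,212.5,160],[0,0,-0.173],1],[[-18,212.5,190],[0,0,-0.173],1],[[-18,212.5,215],[0,0,-0.173],1],[[-18,212.5,235],[0,0,-0.173],1],[[-18,212.5,247],[0,0,-0.173],1],[[-18,212.5,247],[0,0,-0.173],1],[[-18,212.5,247],[0,0,-0.173],0],[[-18,212.5,247],[0,0,-0.173],0],[[-18,212.5,247],[0,0,-0.173],0],[[-18,212.5,247],[0,0,-0.173],0],[[-18,212.5,247],[0,0,-0.173],0],[[-18,212.5,247],[0,0,-0.173],0],[[-18,212.5,247],[0,0,-0.173],0]]' 60
python3 -c "
from h import *
p,d,r,o=shot('wrist');cv2.imwrite('pics/w2.png',p)
plan(462.3,49.5,130,89.2)"
```

```text
time: 4.57
tool_pos: [0.5241, 0.2586, 0.0051]
ee_rot: [0.002, -0.075, 0.997, 0.001]
force: [-1.4, 0.8, 5.8]
gripper_width: 0.0386
gripper_force: 63.2
t 4.62 PLAN [92.0, -197.4, -125.4] [0.001, 0.003, 0.164] rows>= 7 j6-> -83
```

View pics/w2.png

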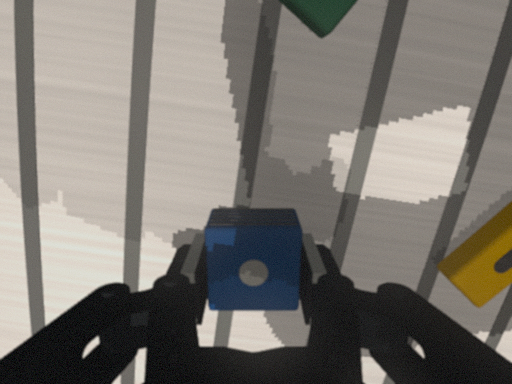

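```bash
cat >> h.py <<'E'
B0=np.array([563.5,48.6]); BA=np.radians(-0.9)   # blank centre (mm), heading
def bl(u,v=0): return B0+[u*np.cos(BA)-v*np.sin(BA),u*np.sin(BA)+v*np.cos(BA)]
def held(q,above=0):
    look(q); s=manip.sense(); p,d,ray,o=shot("wrist"); W=o+ray*d[...,None]
    r=cams.cut_out("wrist",q)
    if not r: return
    zt=HT[q]+above; m=r[0]["region"]&(abs(W[...,2]-zt)<.008)
    c,sz,a=rect(m,onplane(ray,o,zt)); t=rot(s["ee_rot"]).inv().apply(np.array([*c,0])-1000*s["tool_pos"]*[1,1,0])
    print("held",q,c,sz,a,"in tool xy",np.round(t[:2],1))
E
python3 -c "
from h import *
held('blue_block')
print(bl(-102))"
```

```text
blue_block 0.93 [258. 251.] 8201 (array([521.9, 258.5]), array([42.6, 39.1]), 8.5) z 0.0257
held blue_block [521.5 258.2] [43.4 39.1] 9.3 in tool xy [ 2.7 -0. ]
[461.51258349  50.20214637]
```

```bash
python3 -c "
from h import *
plan(464.2,50.2,85,89.1);plan(464.2,50.2,6,89.1)"
```

```text
t 4.82 PLAN [90.1, -197.0, -80.4] [0.001, 0.003, 0.166] rows>= 6 j6-> -83
t 4.82 PLAN [90.4, -197.1, -1.4] [0.001, 0.003, 0.166] rows>= 6 j6-> -83
```

```bash
python3 -m jog '[[[0,0,-40],[0,0,0],0],[[0,0,-80],[0,0,0],0],[[89,-197.3,-80],[0,0,0.166],0],[[89,-197.3,-80],[0,0,0.166],0],[[89,-197.3,-80],[0,0,0.166],0],[[89,-197.3,-80],[0,0,0.166],0],[[89,-197.3,-80],[0,0,0.166],0],[[89,-197.3,-80],[0,0,0.166],0],[[89,-197.3,-80],[0,0,0.166],0],[[89,-197.3,-80],[0,0,0.166],0],[[89,-197.3,-80],[0,0,0.166],0],[[89,-197.3,-80],[0,0,0.166],0]]'
python3 -c "
from h import *
held('blue_block',.08);look('blank')
plan(464.2,50.2,6,89.1)"
```

```text
time: 5.82
tool_pos: [0.4647, 0.0508, 0.083]
ee_rot: [0.0, 0.007, 1.0, 0.0]
force: [0.1, -0.3, -2.7]
gripper_width: 0.0388
gripper_force: 62.2
blue_block 0.69 [258. 254.] 33 (array([541.7,  26.7]), array([23.9,  7.9]), 64.4) z 0.0256
held blue_block [460.9  51. ] [42.1 39.3] -0.8 in tool xy [3.7 0.3]
blank 0.76 [329. 250.] 3934 (array([558.7,  49.3]), array([81.8, 40.4]), 86.9) z 0.0258
t 6.12 PLAN [0.2, 0.1, 76.9] [0.0, -0.0, 0.001] rows>= 2 j6-> -83
```

```bash
python3 -m jog '[[[0,0,35],[0,0,0],0],[[0,0,65],[0,0,0],0],[[0,0,78],[0,0,0],0],[[0,0,78],[0,0,0],0],[[0,0,78],[0,0,0],1],[[0,0,78],[0,0,0],1],[[0,0,78],[0,0,0],1],[[0,0,78],[0,0,0],1],[[0,0,40],[0,0,0],1],[[0,0,0],[0,0,0],1],[[0,0,-40],[0,0,0],1],[[0,0,-80],[0,0,0],1],[[0,0,-80],[0,0,0],1]]'
python3 -c "
from h import *
look('blue_block');look('blank','pics/w3.png');look('green_strap')
plan(400,245,160,149)"
```

```text
time: 7.2
tool_pos: [0.4681, 0.0498, 0.1724]
ee_rot: [0.008, 0.008, 1.0, 0.0]
force: [1.6, -0.1, 1.0]
gripper_width: 0.0858
gripper_force: 0.0
blue_block 0.8 [161. 250.] 1952 (array([461.8,  50.7]), array([40.1, 39.6]), -0.9) z 0.0257
blank 0.73 [260. 253.] 11940 (array([562.1,  48.4]), array([141.5,  89.3]), -0.8) z 0.0258
green_strap 0.77 [ 95. 471.] 2890 (array([396.9, 242.9]), array([82.9, 27.6]), 58.9) z 0.0146
t 7.5 PLAN [66.7, 194.3, 1.5] [0.002, -0.003, -1.046] rows>= 9 j6-> -118
```

View pics/w3.png

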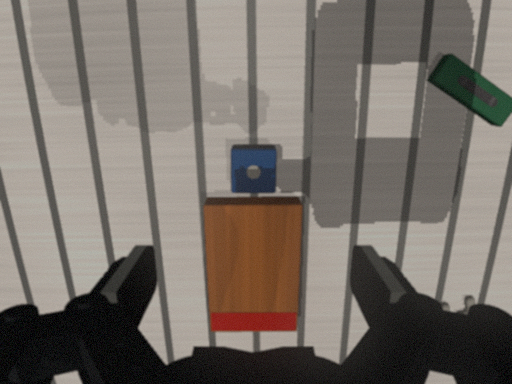

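```bash
python3 -c "
from h import *
plan(397.5,243.3,80,149)
plan(397.5,243.3,2,149)"
```

```text
t 7.5 PLAN [68.9, 192.6, 81.5] [0.002, -0.003, -1.046] rows>= 9 j6-> -118
t 7.5 PLAN [68.7, 192.6, 159.5] [0.002, -0.003, -1.046] rows>= 9 j6-> -118
```

```bash
python3 -m jog '[[[69,192.6,80],[0,0,-1.046],1],[[69,192.6,80],[0,0,-1.046],1],[[69,192.6,80],[0,0,-1.046],1],[[69,192.6,80],[0,0,-1.046],1],[[69,192.6,80],[0,0,-1.046],1],[[69,192.6,80],[0,0,-1.046],1],[[69,192.6,80],[0,0,-1.046],1],[[69,192.6,80],[0,0,-1.046],1],[[69,192.6,80],[0,0,-1.046],1],[[69,192.6,80],[0,0,-1.046],1],[[69,192.6,80],[0,0,-1.046],1],[[69,192.6,80],[0,0,-1.046],1]]'
python3 -c "
from h import *
held('green_strap')"
```

```text
time: 8.5
tool_pos: [0.3982, 0.2431, 0.0824]
ee_rot: [-0.001, -0.492, 0.871, 0.0]
force: [0.7, -0.1, -0.2]
gripper_width: 0.0852
gripper_force: 0.0
green_strap 0.87 [200. 256.] 4262 (array([396.1, 244.2]), array([80. , 25.7]), 59.5) z 0.0148
green_strap 0.35 [80.  1.] 17 (array([491.2,  94.9]), array([4.9, 1.3]), 47.6) z 0.0089
held green_strap [396.2 244.3] [80.8 25.8] 59.2 in tool xy [0.1 2.4]
```

```bash
python3 -m jog '[[[0,2,35],[0,0,0],1],[[0,2,65],[0,0,0],1],[[0,2,80],[0,0,0],1],[[0,2,80],[0,0,0],1],[[0,2,80],[0,0,0],0],[[0,2,80],[0,0,0],0],[[0,2,80],[0,0,0],0],[[0,2,80],[0,0,0],0],[[0,2,80],[0,0,0],0],[[0,2,80],[0,0,0],0],[[0,2,80],[0,0,0],0],[[0,2,80],[0,0,0],0]]' 60
python3 -c "
from h import *
held('green_strap')
print(bl(-75))
plan(*bl(-75),110,89.1)"
```

```text
time: 9.7
tool_pos: [0.3976, 0.2448, 0.0044]
ee_rot: [0.001, -0.493, 0.87, 0.0]
force: [-0.9, 0.1, 6.1]
gripper_width: 0.0241
gripper_force: 59.8
green_strap 0.58 [245. 253.] 9110 (array([396.4, 244.1]), array([81.2, 25.7]), 59.0) z 0.0147
held green_strap [396.3 243.9] [81.6 25.7] 59.0 in tool xy [1.5 0.6]
[488.50925256  49.7780488 ]
t 9.9 PLAN [120.2, -178.5, -105.7] [-0.0, 0.002, 1.046] rows>= 9 j6-> -83
```

```bash
sed -i 's/^B0=np.array(\[563.5,48.6\])/B0=np.array([562.5,48.5])/' h.py; python3 -m jog '[[[0,0,-40],[0,0,0],0],[[0,0,-80],[0,0,0],0],[[120,-178.5,-80],[0,0,1.046],0],[[120,-178.5,-80],[0,0,1.046],0],[[120,-178.5,-80],[0,0,1.046],0],[[120,-178.5,-80],[0,0,1.046],0],[[120,-178.5,-80],[0,0,1.046],0],[[120,-178.5,-80],[0,0,1.046],0],[[120,-178.5,-80],[0,0,1.046],0],[[120,-178.5,-80],[0,0,1.046],0],[[120,-178.5,-80],[0,0,1.046],0],[[120,-178.5,-80],[0,0,1.046],0],[[120,-178.5,-80],[0,0,1.046],0],[[120,-178.5,-80],[0,0,1.046],0],[[120,-178.5,-80],[0,0,1.046],0]]'
python3 -c "
from h import *
held('green_strap',.078)
plan(*(bl(-75)+[1.5,0]),31,89.1)"
```

```text
time: 11.15
tool_pos: [0.488, 0.0497, 0.083]
ee_rot: [-0.0, 0.007, 1.0, 0.0]
force: [-0.3, -1.0, -1.7]
gripper_width: 0.024
gripper_force: 59.9
held green_strap [486.5  50.1] [82.  25.8] -1.0 in tool xy [1.5 0.4]
t 11.35 PLAN [-1.0, 0.0, 52.0] [0.0, -0.0, 0.0] rows>= 2 j6-> -83
```

```bash
python3 -m jog '[[[-1,0,30],[0,0,0],0],[[-1,0,48],[0,0,0],0],[[-1,0,53],[0,0,0],0],[[-1,0,53],[0,0,0],0],[[-1,0,53],[0,0,0],1],[[-1,0,53],[0,0,0],1],[[-1,0,53],[0,0,0],1],[[-1,0,53],[0,0,0],1],[[0,0,15],[0,0,0],1],[[0,0,-20],[0,0,0],1],[[0,0,-60],[0,0,0],1],[[0,0,-90],[0,0,0],1],[[0,0,-90],[0,0,0],1],[[0,0,-90],[0,0,0],1]]'
python3 -c "
from h import *
HT['green_strap']=.039
look('green_strap','pics/w4.png');look('blue_block')
plan(391.2,-271,110,45)
plan(473,-401,110,32)"
```

```text
time: 12.52
tool_pos: [0.4891, 0.0497, 0.1753]
ee_rot: [0.002, 0.008, 1.0, 0.0]
force: [0.2, -1.3, -0.5]
gripper_width: 0.085
gripper_force: 0.0
green_strap 0.93 [173. 253.] 2679 (array([487.4,  50. ]), array([79.5, 25.8]), -0.2) z 0.0398
blue_block 0.86 [128. 250.] 902 (array([462.2,  50.6]), array([39.8, 39.6]), 89.1) z 0.0256
t 12.72 PLAN [90.8, -322.0, 61.6] [-0.001, -0.003, 0.77] rows>= 9 j6-> -80
t 12.72 PLAN [7.0, -450.7, 61.3] [-0.002, -0.003, 0.996] rows>= 11 j6-> -72
```

View pics/w4.png

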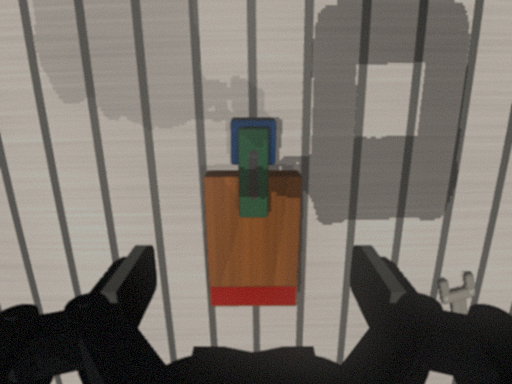

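```bash
python3 -m jog '[[[7,-450.7,80],[0,0,0.996],1],[[7,-450.7,80],[0,0,0.996],1],[[7,-450.7,80],[0,0,0.996],1],[[7,-450.7,80],[0,0,0.996],1],[[7,-450.7,80],[0,0,0.996],1],[[7,-450.7,80],[0,0,0.996],1],[[7,-450.7,80],[0,0,0.996],1],[[7,-450.7,80],[0,0,0.996],1],[[7,-450.7,80],[0,0,0.996],1],[[7,-450.7,80],[0,0,0.996],1],[[7,-450.7,80],[0,0,0.996],1],[[7,-450.7,80],[0,0,0.996],1],[[7,-450.7,80],[0,0,0.996],1],[[7,-450.7,80],[0,0,0.996],1],[[7,-450.7,80],[0,0,0.996],1]]'
python3 -c "
from h import *
held('black_block');p,d,r,o=shot('wrist');cv2.imwrite('pics/w5.png',p)"
```

```text
time: 13.97
tool_pos: [0.4742, -0.3997, 0.0929]
ee_rot: [-0.0, 0.484, 0.875, 0.0]
force: [0.1, 1.0, 0.8]
gripper_width: 0.0853
gripper_force: 0.0
black_block 0.77 [201. 247.] 3418 (array([ 470.8, -403.3]), array([41.1, 40.5]), -54.3) z 0.0257
held black_block [ 470.6 -403.1] [41.8 40.5] -54.3 in tool xy [-0.7 -5.1]
```

View pics/w5.png

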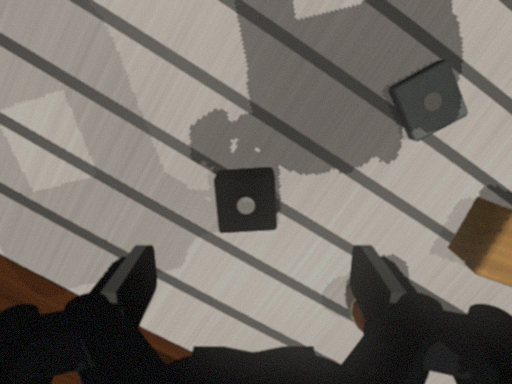

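```bash
python3 -m jog '[[[-1,-5,30],[0,0,-0.063],1],[[-1,-5,60],[0,0,-0.063],1],[[-1,-5,80],[0,0,-0.063],1],[[-1,-5,89],[0,0,-0.063],1],[[-1,-5,89],[0,0,-0.063],1],[[-1,-5,89],[0,0,-0.063],0],[[-1,-5,89],[0,0,-0.063],0],[[-1,-5,89],[0,0,-0.063],0],[[-1,-5,89],[0,0,-0.063],0],[[-1,-5,89],[0,0,-0.063],0],[[-1,-5,89],[0,0,-0.063],0],[[-1,-5,89],[0,0,-0.063],0],[[-1,-5,89],[0,0,-0.063],0]]'
python3 -c "
from h import *
held('black_block')
print(bl(101))
plan(*bl(101),85,89.1)"
```

```text
time: 15.3
tool_pos: [0.4711, -0.4052, 0.006]
ee_rot: [0.002, 0.457, 0.89, -0.0]
force: [-0.1, 0.2, 6.3]
gripper_width: 0.039
gripper_force: 63.2
black_block 0.69 [261. 254.] 8129 (array([ 469.6, -403.5]), array([41.8, 40.1]), -54.4) z 0.0257
held black_block [ 469.3 -403.2] [42.8 39.4] -54.1 in tool xy [ 2.7 -0.3]
[663.48753988  46.91356095]
t 15.5 PLAN [255.1, 419.8, -79.5] [-0.001, 0.003, -0.933] rows>= 12 j6-> -85
```

```bash
python3 -m jog '[[[0,0,-40],[0,0,0],0],[[0,0,-80],[0,0,0],0],[[0,0,-95],[0,0,0],0],[[253,421,-90],[0,0,-0.933],0],[[253,421,-90],[0,0,-0.933],0],[[253,421,-90],[0,0,-0.933],0],[[253,421,-90],[0,0,-0.933],0],[[253,421,-90],[0,0,-0.933],0],[[253,421,-90],[0,0,-0.933],0],[[253,421,-90],[0,0,-0.933],0],[[253,421,-90],[0,0,-0.933],0],[[253,421,-90],[0,0,-0.933],0],[[253,421,-90],[0,0,-0.933],0],[[253,421,-90],[0,0,-0.933],0],[[253,421,-90],[0,0,-0.933],0],[[253,421,-90],[0,0,-0.933],0],[[253,421,-90],[0,0,-0.933],0],[[253,421,-90],[0,0,-0.933],0]]'
python3 -c "
from h import *
held('black_block',.09)
plan(*(bl(101)+[2.7,0]),6,89.1)"
```

```text
time: 17.0
tool_pos: [0.6645, 0.0462, 0.0933]
ee_rot: [-0.001, 0.008, 1.0, -0.0]
force: [-0.3, -1.0, -2.8]
gripper_width: 0.0391
gripper_force: 62.1
held black_block [661.2  45.5] [41.  39.1] -1.0 in tool xy [3.4 0.2]
t 17.2 PLAN [-1.4, 1.8, 88.1] [-0.0, -0.0, -0.002] rows>= 3 j6-> -85
```

```bash
python3 -m jog '[[[-1.5,1,35],[0,0,0],0],[[-1.5,1,65],[0,0,0],0],[[-1.5,1,82],[0,0,0],0],[[-1.5,1,89],[0,0,0],0],[[-1.5,1,89],[0,0,0],0],[[-1.5,1,89],[0,0,0],1],[[-1.5,1,89],[0,0,0],1],[[-1.5,1,89],[0,0,0],1],[[-1.5,1,89],[0,0,0],1],[[0,0,50],[0,0,0],1],[[0,0,15],[0,0,0],1],[[0,0,-20],[0,0,0],1],[[0,0,-50],[0,0,0],1],[[0,0,-50],[0,0,0],1],[[0,0,-50],[0,0,0],1]]'
python3 -c "
from h import *
look('black_block');look('blank')
plan(496.5,384,95,54.5)"
```

```text
time: 18.45
tool_pos: [0.6662, 0.0465, 0.1472]
ee_rot: [0.003, 0.008, 1.0, 0.0]
force: [-0.3, 0.2, 0.4]
gripper_width: 0.0852
gripper_force: 0.0
black_block 0.87 [178. 254.] 2342 (array([665.8,  47.2]), array([40.6, 40.2]), 89.1) z 0.0257
blank 0.95 [ 70. 251.] 17358 (array([582. ,  47.9]), array([102.9,  90.1]), -0.9) z 0.0258
t 18.65 PLAN [172.8, 334.8, 47.4] [-0.001, -0.003, 0.604] rows>= 10 j6-> -17
```

```bash
python3 -m jog '[[[173,335,55],[0,0,0.604],1],[[173,335,55],[0,0,0.604],1],[[173,335,55],[0,0,0.604],1],[[173,335,55],[0,0,0.604],1],[[173,335,55],[0,0,0.604],1],[[173,335,55],[0,0,0.604],1],[[173,335,55],[0,0,0.604],1],[[173,335,55],[0,0,0.604],1],[[173,335,55],[0,0,0.604],1],[[173,335,55],[0,0,0.604],1],[[173,335,55],[0,0,0.604],1],[[173,335,55],[0,0,0.604],1],[[173,335,55],[0,0,0.604],1],[[173,335,55],[0,0,0.604],1]]'
python3 -c "
from h import *
held('yellow_strap');p,d,r,o=shot('wrist');cv2.imwrite('pics/w6.png',p)"
```

```text
time: 19.82
tool_pos: [0.4983, 0.3827, 0.0891]
ee_rot: [0.0, 0.306, 0.952, -0.0]
force: [-0.0, 0.7, 0.3]
gripper_width: 0.0853
gripper_force: 0.0
yellow_strap 0.76 [  2. 314.] 192 (array([422.4, 484.5]), array([16.6,  6. ]), 54.9) z 0.0138
yellow_strap 0.65 [189. 253.] 4161 (array([495.1, 384.6]), array([80.1, 25.9]), -34.0) z 0.0147
held yellow_strap [495.1 384.5] [80.7 25.8] -34.0 in tool xy [ 3.4 -0.6]
```

View pics/w6.png

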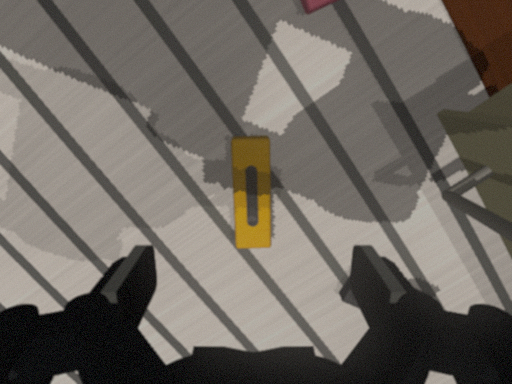

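```bash
python3 -m jog '[[[2,-0.5,30],[0,0,-0.028],1],[[2,-0.5,60],[0,0,-0.028],1],[[2,-0.5,80],[0,0,-0.028],1],[[2,-0.5,86.5],[0,0,-0.028],1],[[2,-0.5,86.5],[0,0,-0.028],1],[[2,-0.5,86.5],[0,0,-0.028],0],[[2,-0.5,86.5],[0,0,-0.028],0],[[2,-0.5,86.5],[0,0,-0.028],0],[[2,-0.5,86.5],[0,0,-0.028],0],[[2,-0.5,86.5],[0,0,-0.028],0],[[2,-0.5,86.5],[0,0,-0.028],0],[[2,-0.5,86.5],[0,0,-0.028],0],[[2,-0.5,86.5],[0,0,-0.028],0]]'
python3 -c "
from h import *
held('yellow_strap')
plan(*(bl(76)+[1.5,0]),95,89.1)"
```

```text
time: 21.15
tool_pos: [0.496, 0.3854, 0.0039]
ee_rot: [0.001, 0.292, 0.957, 0.001]
force: [0.3, -0.7, 5.8]
gripper_width: 0.0241
gripper_force: 61.1
yellow_strap 0.88 [244. 252.] 9155 (array([495.6, 385.5]), array([81.3, 26. ]), -34.3) z 0.0147
held yellow_strap [495.5 385.9] [81.8 25.6] -34.0 in tool xy [0.7 0.1]
t 21.35 PLAN [-308.2, -200.1, -91.3] [0.002, 0.001, -0.576] rows>= 10 j6-> -85
```

```bash
python3 -m jog '[[[0,0,-40],[0,0,0],0],[[0,0,-80],[0,0,0],0],[[0,0,-90],[0,0,0],0],[[-308,-200,-90],[0,0,-0.576],0],[[-308,-200,-90],[0,0,-0.576],0],[[-308,-200,-90],[0,0,-0.576],0],[[-308,-200,-90],[0,0,-0.576],0],[[-308,-200,-90],[0,0,-0.576],0],[[-308,-200,-90],[0,0,-0.576],0],[[-308,-200,-90],[0,0,-0.576],0],[[-308,-200,-90],[0,0,-0.576],0],[[-308,-200,-90],[0,0,-0.576],0],[[-308,-200,-90],[0,0,-0.576],0],[[-308,-200,-90],[0,0,-0.576],0],[[-308,-200,-90],[0,0,-0.576],0],[[-308,-200,-90],[0,0,-0.576],0],[[-308,-200,-90],[0,0,-0.576],0]]'
python3 -c "
from h import *
held('yellow_strap',.088)
plan(*(bl(76)+[1.5,0]),30,89.1)"
```

```text
time: 22.77
tool_pos: [0.639, 0.0485, 0.0923]
ee_rot: [-0.0, 0.007, 1.0, 0.0]
force: [1.0, -0.3, -2.0]
gripper_width: 0.0238
gripper_force: 60.3
held yellow_strap [638.9  48.7] [82.2 25.9] -0.9 in tool xy [0.3 0.4]
t 22.97 PLAN [-0.7, -0.6, 62.6] [0.0, 0.0, 0.001] rows>= 2 j6-> -85
```

```bash
python3 -m jog '[[[0,-1,30],[0,0,0],0],[[0,-1,52],[0,0,0],0],[[0,-1,62],[0,0,0],0],[[0,-1,62.5],[0,0,0],0],[[0,-1,62.5],[0,0,0],1],[[0,-1,62.5],[0,0,0],1],[[0,-1,62.5],[0,0,0],1],[[0,-1,62.5],[0,0,0],1],[[0,-1,25],[0,0,0],1],[[0,0,-10],[0,0,0],1],[[0,0,-50],[0,0,0],1],[[0,0,-80],[0,0,0],1],[[0,0,-80],[0,0,0],1],[[0,0,-80],[0,0,0],1]]'
python3 -c "
from h import *
HT['yellow_strap']=.039
look('yellow_strap');look('black_block')
plan(391,-271,95,0);plan(391,-271,95,60);plan(391,-271,95,85)"
```

```text
time: 24.13
tool_pos: [0.6406, 0.0472, 0.1757]
ee_rot: [0.003, 0.008, 1.0, 0.0]
force: [0.3, 0.7, -0.4]
gripper_width: 0.0852
gripper_force: 0.0
yellow_strap 0.66 [171. 253.] 2678 (array([639.1,  47.1]), array([79.4, 25.9]), -0.9) z 0.0397
black_block 0.91 [199. 269.] 598 (array([665.5,  47.2]), array([40.7, 40.5]), -0.9) z 0.0255
t 24.33 PLAN [242.3, -322.0, 76.2] [-0.003, -0.003, 1.555] rows>= 13 j6-> -35
t 24.33 PLAN [242.3, -322.0, 76.2] [-0.001, -0.003, 0.508] rows>= 10 j6-> -95
t 24.33 PLAN [242.3, -322.0, 76.2] [-0.0, -0.003, 0.071] rows>= 10 j6-> -120
```

```bash
python3 -m jog '[[[242,-322,70],[0,0,0.071],1],[[242,-322,70],[0,0,0.071],1],[[242,-322,70],[0,0,0.071],1],[[242,-322,70],[0,0,0.071],1],[[242,-322,70],[0,0,0.071],1],[[242,-322,70],[0,0,0.071],1],[[242,-322,70],[0,0,0.071],1],[[242,-322,70],[0,0,0.071],1],[[242,-322,70],[0,0,0.071],1],[[242,-322,70],[0,0,0.071],1],[[242,-322,70],[0,0,0.071],1],[[242,-322,70],[0,0,0.071],1],[[242,-322,70],[0,0,0.071],1],[[242,-322,70],[0,0,0.071],1],[[242,-322,70],[0,0,0.071],1]]'
python3 -c "
from h import *
HT['setter']=.026
held('setter');p,d,r,o=shot('wrist');cv2.imwrite('pics/w7.png',p)"
```

```text
time: 25.58
tool_pos: [0.3931, -0.2701, 0.1024]
ee_rot: [0.0, 0.042, 0.999, 0.0]
force: [-0.1, -0.3, 0.8]
gripper_width: 0.0852
gripper_force: 0.0
setter 0.81 [190. 245.] 2470 (array([ 387.8, -275.1]), array([39.9, 38.9]), -23.7) z 0.0271
held setter [ 387.5 -275.2] [40.8 38.6] -24.2 in tool xy [ 5.  -5.4]
```

View pics/w7.png

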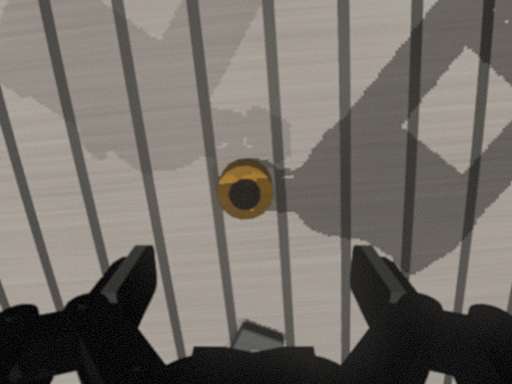

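```bash
python3 -m jog '[[[4,-5,30],[0,0,0],1],[[4,-5,60],[0,0,0],1],[[4,-5,85],[0,0,0],1],[[4,-5,98],[0,0,0],1],[[4,-5,98],[0,0,0],1],[[4,-5,98],[0,0,0],0],[[4,-5,98],[0,0,0],0],[[4,-5,98],[0,0,0],0],[[4,-5,98],[0,0,0],0],[[4,-5,98],[0,0,0],0],[[4,-5,98],[0,0,0],0],[[4,-5,98],[0,0,0],0],[[4,-5,98],[0,0,0],0]]' 40
python3 -c "
from h import *
HT['setter']=.030
held('setter')
plan(*(bl(0.5)+[1,0]),120,89.1)"
```

```text
time: 26.92
tool_pos: [0.3888, -0.2762, 0.0061]
ee_rot: [0.001, 0.043, 0.999, -0.001]
force: [-1.1, 1.8, 6.2]
gripper_width: 0.0385
gripper_force: 40.0
setter 0.64 [262. 252.] 6129 (array([ 385.5, -275.8]), array([38.6, 36.8]), -3.6) z 0.0271
held setter [ 385.1 -275.9] [39.4 36.8] -2.6 in tool xy [ 3.7 -0. ]
t 27.12 PLAN [-146.7, 338.5, -114.0] [-0.001, 0.002, -0.071] rows>= 10 j6-> -84
```

```bash
python3 -m jog '[[[0,0,-40],[0,0,0],0],[[0,0,-80],[0,0,0],0],[[0,0,-110],[0,0,0],0],[[-148,338.5,-110],[0,0,-0.071],0],[[-148,338.5,-110],[0,0,-0.071],0],[[-148,338.5,-110],[0,0,-0.071],0],[[-148,338.5,-110],[0,0,-0.071],0],[[-148,338.5,-110],[0,0,-0.071],0],[[-148,338.5,-110],[0,0,-0.071],0],[[-148,338.5,-110],[0,0,-0.071],0],[[-148,338.5,-110],[0,0,-0.071],0],[[-148,338.5,-110],[0,0,-0.071],0],[[-148,338.5,-110],[0,0,-0.071],0],[[-148,338.5,-110],[0,0,-0.071],0],[[-148,338.5,-110],[0,0,-0.071],0],[[-148,338.5,-110],[0,0,-0.071],0]]'
python3 -c "
from h import *
held('setter',.108)
plan(565,48.6,31,89.1)"
```

```text
time: 28.45
tool_pos: [0.5643, 0.0477, 0.1145]
ee_rot: [-0.0, 0.009, 1.0, -0.0]
force: [-0.4, -0.6, -2.6]
gripper_width: 0.0387
gripper_force: 41.5
setter 0.78 [264. 254.] 27 (array([585.1,  46.6]), array([57.4, 20.2]), -87.7) z 0.0259
held setter [560.9  47.6] [39.9 37.1] 1.4 in tool xy [ 3.5 -0.1]
t 28.65 PLAN [-0.4, 0.8, 83.7] [0.0, 0.0, -0.002] rows>= 3 j6-> -84
```

```bash
python3 -m jog '[[[-0.5,0.8,35],[0,0,0],0],[[-0.5,0.8,65],[0,0,0],0],[[-0.5,0.8,78],[0,0,0],0],[[-0.5,0.8,84],[0,0,0],0],[[-0.5,0.8,84],[0,0,0],0],[[-0.5,0.8,84],[0,0,0],1],[[-0.5,0.8,84],[0,0,0],1],[[-0.5,0.8,84],[0,0,0],1],[[-0.5,0.8,84],[0,0,0],1],[[0,0,50],[0,0,0],1],[[0,0,15],[0,0,0],1],[[30,0,-20],[0,0,0],1],[[60,0,-60],[0,0,0],1],[[60,0,-100],[0,0,0],1],[[60,0,-100],[0,0,0],1],[[60,0,-100],[0,0,0],1]]'
python3 -c "
from h import *
HT.update(yellow_strap=.039,green_strap=.039,setter=.055)
look('blank','pics/w8.png')
for q in ('black_block','blue_block','yellow_strap','green_strap','setter'): look(q)
"
```

```text
time: 29.98
tool_pos: [0.5061, 0.0498, 0.2196]
ee_rot: [0.005, 0.008, 1.0, 0.0]
force: [0.5, -0.5, -0.4]
gripper_width: 0.0856
gripper_force: 0.0
blank 0.98 [198. 245.] 6893 (array([562.8,  48.2]), array([140.2,  88.8]), -0.8) z 0.0258
black_block 0.93 [294. 264.] 339 (array([664.1,  46.8]), array([42.2, 38.9]), -0.9) z 0.0255
blue_block 0.73 [105. 247.] 698 (array([462.7,  50.5]), array([39.7, 39.7]), 89.1) z 0.0255
blue_block 0.39 [225. 258.] 18 (array([550.8,  48.2]), array([28.7,  6.4]), -84.2) z 0.0299
yellow_strap 0.75 [282. 250.] 1497 (array([637.3,  46.9]), array([81.8, 24.8]), -1.5) z 0.0397
green_strap 0.57 [149. 252.] 2187 (array([487.8,  50. ]), array([79.7, 25.4]), -0.3) z 0.0397
setter 0.65 [224. 253.] 1142 (array([563. ,  49.9]), array([39.4, 37.4]), -0.9) z 0.0521
```

View pics/w8.png

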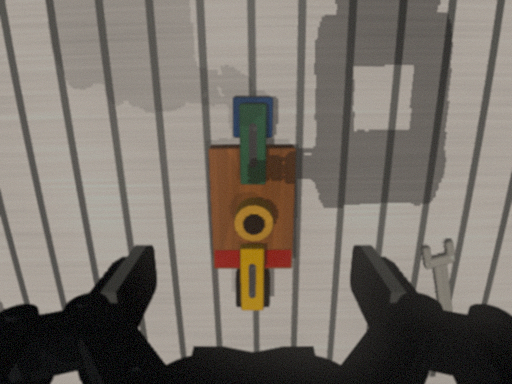

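The picture shows all five parts in place on the centre line: blue/green at the top (rows 95–185), setter at (224,253), yellow/black at the red end (rows 245–310). Measured offsets from the blank's centre are blocks +101/−100 mm, straps about ±75 mm and setter within 2 mm.

```bash
python3 -c "
from plant import manip
print(manip.sign_off())"
```

```text
the job is handed in; nothing more can be done
None
```

I placed both blocks, both straps and the setter, released them and handed in the job at about 30 s; my last wrist-camera measurements had all five within tolerance, but I got no verdict back and did not re-measure the grey block, wrench, brush or jar.

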